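Dry-stroke check of a vial crimper's hand lever

TASK

The vial crimper in its bench stand is put away with its lever hooked in; get it ready with a dry stroke. Swing the storage hook well clear of the lever's end so that the lever springs out, then press the lever in with the outside of the fingers until its stop screw sits firmly against the fixed grip bar, the lever itself still short of the bar, keep it there for two seconds without forcing it, and let the lever come all the way out again, with the hook left open. Only press and push: do not grip the hook or squeeze or lean on the fixed bar, and leave the two vials and the pot that stand around it where they are.

Things in the scene. Friction and masses are not known exactly. Their poses are not given: they have to be found in the camera images.
- crimper: Hand crimper lying on its side in a grey stand screwed to the worktop. Origin: centre of the underside of the base plate (100 x 250 x 8 mm), on the worktop; z up. Handles run along +y from the round head (y = -112 mm), their middle 60 mm above the worktop; lever and jaws on the -x side, fixed bar on the +x side. Head top at 80 mm, hook tab top at 93 mm above the worktop.
- grip_bar: The fixed grip bar: straight, 12 mm thick (16 mm at its black rubber sleeve), 18 to 22 mm high, from y = -96 to +99 mm in the crimper frame. Origin: its middle, at [20, 0, 60] mm in the crimper frame; axes as the crimper's. A post and clamp hold it near its middle.
- stop_screw: Brass stop screw through the lever, 50 mm from the lever's pin, 7 mm thick, round 10 mm end towards the bar (its +x). It meets the bar before the lever does. Its setting differs from run to run, so the lever stops anywhere from 13 to 21 mm short of the bar (lever joint 0.23 to 0.29 under load); it does not shift under load. Origin: on the lever's middle line.
- lever (a joint): Hand lever, rad: 0 = fully out (sprung), grows pressed in to the bar; about 0.18 while hooked. Level swing about an upright pin at [-4, -85, 60] mm in the crimper frame; at 0 it points along +y turned 0.30 rad to -x. 180 mm long; rubber sleeve 13 mm thick, 20 high, 75 to 160 mm from the pin. At lever_face: 2.8 N starts it, 6 N just before the stop, then rigid; 10 to 15 N seats the screw firmly.
- lever_face (a point): Where to press: outer face of the lever's black rubber sleeve, 112 mm from the pin, middle of its height (60 mm above the worktop; nothing but the base plate below it). Moves with the lever; its -x axis points out of the face, away from the bar, its +y along the lever to its end.
- hook_turn (a joint): Swing of the storage hook, rad: 0 = hooked (arm along the crimper's -x over the lever's end, tooth down its outer face); grows to 1.7 as it swings level towards the crimper's +y, off the lever's end. Up to about 0.3 the tooth drags over the lever's end (1 to 2 N at the tab); then light friction, and it stays where left. Clear and open: 0.9 or more.
- hook: The steel storage hook at the free end of the handles. Origin: on its upright pivot axis on the fixed bar, at [20, 86, 60] mm in the crimper frame; its arm runs 52 mm along its own -x to the tooth (6 mm thick, hanging down) and the thumb tab (standing up); its axes turn with the hook and equal the crimper's at 0.
- hook_tab (a point): Middle of the hook's upright steel thumb tab, 52 mm from the hook's pivot: 16 mm wide along the arm, 5 mm thick, from 71 to 93 mm above the worktop, over the lever (top at 68 to 70 mm). Push its -y side (crimper frame) and follow its arc about the pivot. 
- vial_1: Small clear glass vial with an aluminium cap, 23 mm in diameter, 46 mm tall, standing loose on the robot's side of the jaws. Origin: centre of its underside.
- vial_2: A second such vial, 23 mm in diameter, 46 mm tall, standing loose on the robot's side of the lever. Origin: centre of its underside.
- pot: Sample pot with a screw lid, 46 mm in diameter, 55 mm tall, standing loose behind the bar. Origin: centre of its underside.

How it is judged:
By the outcome, as a careful person would: the job done as asked, in the order asked, and still so for the second after the job is handed in, with the robot touching nothing.
It also fails if it takes over 48 s, if anything falls off the work surface, if the arm or the gripper's body presses on something with over 40 N, if the wrist force passes 120 N, or if a joint passes its speed limit or range.

ROBOT

A 7-joint arm with a two-finger parallel gripper is mounted at the origin on a cart in front of the work surface, level with it; the furniture and walls round the work are solid. World frame = base frame: x ahead of the robot, y to its left, z up, the work surface at z = 0. Lengths are in m, angles in rad, forces in N, time in s.
With the tool pointing down it reaches from about 0.4 to 0.85 m from the base axis. Payload 6.9 kg.
Tool frame: the origin (TCP) lies midway between the tips of the shut fingers; the grasp point (between the pads) lies 19 mm behind it; z points along the fingers, y is the line along which they close (so a half turn about z gives the same grasp; the last joint's range is limited). The gripper opens to 85 mm and grips with 20 to 120 N. Pads are 22 mm wide; open, the fingers measure 114 mm over their backs; the gripper's body (76 mm by 85 mm) begins 54 mm behind the grasp point. The pads swing forward as they close: fully open they stand 13 mm farther back than shut.
Start: joints at [-1.042, 0.507, -0.238, 1.5, 0.126, 1.149, -0.155], TCP at [0.257, 0.57, 0.231] pointing down, gripper open.
Joint ranges: [-3.08, 3.08], [-0.24, 2.05], [-1.43, 1.35], [0, 2.5], [-1.52, 4.66], [0.17, 1.96], [-2.89, 2.89]. Speed limits (rad/s): [2.39, 2.39, 3.14, 3.14, 3.14, 3.14, 3.14].

INTERFACE

Orientations are given as a 3x3 rotation matrix whose columns are the frame's x, y, z axes.
In Python, from rig import sensors, read_camera, r gives the robot as it stands.
- The arm moves only by the tool send_rows, never from a script. Its argument "increments" is a list of rows, each an object with "hand": the finger opening in cm, from 0 to 8.54; "offset": the shift along the tool's x, y, z in cm, a list of three; "turn": the turn about the tool's z in degrees. In form: [{"hand": hand, "offset": [dx, dy, dz], "turn": turn}, ...]. A call has 1 to 5 rows; each row shifts and turns the commanded pose from where the row before left it, along the tool's axes as they then stand; what a row does not reach is not made up. A row lasts 1/12 s, in which the tool goes at most 41.7 mm and 7.16 degrees, less where a joint would pass 70% of its speed; a pose out of reach is approached as far as the arm can. A call is refused whole if a number of a shift passes 4.17 or a number of a turn 7.16, either way. A call with a gripper value outside its range is refused whole. The fingers move at their own pace and stop on an object; the grip force is fixed at half the most. Time passes only in rows, so rows that do not move let the fingers close. It gives the time, the measured TCP pose, the force, the opening and the grip force at its end, in the units of the state.
- sensors.sense(): the state, without advancing time (a new reading comes with each control period).
- read_camera(name): name is "side" or "top"; returns a dict with "color" (420x560x3 uint8, red, green, blue), "mtx" (3x3 intrinsics, pixels), "k1" (the pictures are not rectified: a ray, as slopes to the right and down, at radius r is drawn at 1 + k1 r^2 times it, then the intrinsics apply), "T" (4x4, takes a point from camera to world coordinates). Camera axes: x right, y down, z forward; pixel columns grow to the right and rows downward; lengths in m; the calibration is good to about 2 mm. A picture is of the moment at which its call begins. There is no depth.
- r.close_job(): hands the job in; it is judged then, once.
The state is a dict: "time_s": time; "joint_positions": joint angles; "joint_vel": joint speeds; "effort": joint torques, N m; "tool_pos": TCP position; "orientation": TCP orientation; "wrist_force": force on the tool from outside, world axes, zero at the start; "moment": the same for the moment, N m; "finger_gap": opening from 0.0 (shut) to 1.0 (fully open); "finger_force": force on a finger pad.
Only numpy, scipy, OpenCV 4.12 (cv2) and the standard library are available. Lean on these libraries where they do the work, as an engineer would, in place of code of your own. Each camera call takes 0.05 s, during which the arm holds its last target. There are 200 camera calls.

## Working session

There is one attempt and no reset: what is moved stays moved. The work goes in short steps, Python scripts to look and compute and a tool call to move; the robot and the scene stay as the last step left them, time stands still between calls to the robot, and variables do not carry over. Pictures are saved under pics/ and viewed, at most 10 in all, crops included, and the job is handed in when it is done.

Besides the shell and the picture viewer there is one more tool, called as name(argument=value, ...), one argument or row to a line, values as JSON. send_rows: Moves the arm, as the interface text tells. Its arguments: {"type":"object","properties":{"increments":{"type":"array","items":{"type":"object","properties":{"hand":{"type":"number"},"offset":{"type":"array","items":{"type":"number"}},"turn":{"type":"number"}}}}},"required":["increments"]}

```bash
mkdir -p pics; python3 - <<'E'
from rig import sensors, read_camera, r
import cv2,numpy as np
s=sensors.sense();print(s['time_s'],s['tool_pos'],np.round(s['orientation'],3).tolist(),s['wrist_force'],s['finger_gap'])
for n in('side','top'):
    c=read_camera(n);cv2.imwrite(f'pics/{n}0.png',cv2.cvtColor(c['color'],cv2.COLOR_RGB2BGR));np.savez(f'pics/{n}0.npz',**c)
    print(n,c['mtx'].tolist(),c['k1'],np.round(c['T'],4).tolist())
E
```

```text
0.0 [0.25689606 0.56922273 0.23043596] [[-0.912, 0.411, -0.001], [0.411, 0.912, -0.002], [-0.0, -0.002, -1.0]] [-0.04770139  0.17396822  0.09180155] 0.9997023570065916
side [[536.1881989362237, 0.0, 283.2286030085277], [0.0, 536.1881989362237, 199.80830679291316], [0.0, 0.0, 1.0]] 0.009765818810837056 [[0.8775, -0.1841, 0.4429, 0.1772], [-0.4794, -0.3666, 0.7974, -0.7752], [0.0156, -0.912, -0.4099, 0.4285], [0.0, 0.0, 0.0, 1.0]]
top [[506.41310680894264, 0.0, 269.38637260772754], [0.0, 506.41310680894264, 213.88718109867185], [0.0, 0.0, 1.0]] -0.16527518225890853 [[-0.0158, -0.9964, 0.0838, 0.4972], [-0.9999, 0.0154, -0.0064, -0.064], [0.0051, -0.0839, -0.9965, 1.0523], [0.0, 0.0, 0.0, 1.0]]
```

View pics/top0.png

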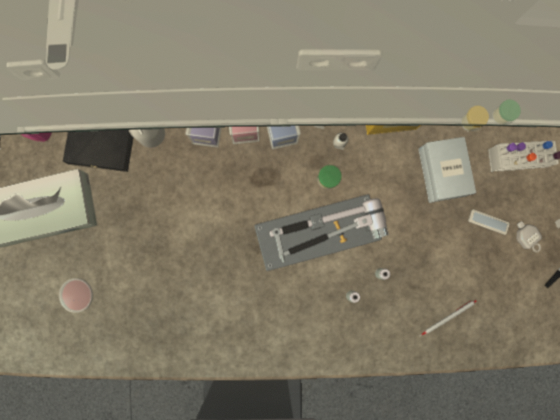

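View pics/side0.png

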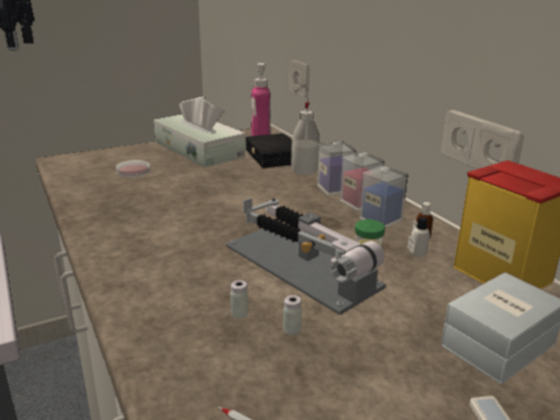

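The top picture shows the crimper plate at about (256..385, 196..269), head at right (375,215), hook at left (277,235). The vials are at (353,297) and (384,274), the pot at (330,177). In the side view the hook tab is at (250,207).

```bash
cat > h.py <<'E'
import cv2,numpy as np
def ray(c,uv):
    K=c['mtx'];d=np.array([[ (uv[0]-K[0,2])/K[0,0],(uv[1]-K[1,2])/K[1,1]]])
    p=cv2.undistortPoints(np.array([[uv]],float),K,np.array([float(c['k1']),0,0,0]))[0,0]
    T=c['T'];return T[:3,3],T[:3,:3]@np.array([p[0],p[1],1])
def onz(c,uv,z):
    o,d=ray(c,uv);return o+d*(z-o[2])/d[2]
def two(c1,u1,c2,u2):
    o1,d1=ray(c1,u1);o2,d2=ray(c2,u2)
    t=np.linalg.lstsq(np.c_[d1,-d2],o2-o1,rcond=None)[0]
    a,b=o1+d1*t[0],o2+d2*t[1];return (a+b)/2,np.linalg.norm(a-b)
def proj(c,P):
    T=c['T'];p=np.linalg.inv(T)@np.r_[P,1]
    return cv2.projectPoints(p[None,:3],np.zeros(3),np.zeros(3),c['mtx'],np.array([float(c['k1']),0,0,0]))[0][0,0]
E
python3 - <<'E'
from h import *
t=np.load('pics/top0.npz');s=np.load('pics/side0.npz')
im=cv2.cvtColor(t['color'],cv2.COLOR_RGB2HSV)
a=t['color'][180:285,240:420]
cv2.imwrite('pics/tc.png',cv2.resize(cv2.cvtColor(a,cv2.COLOR_RGB2BGR),None,fx=4.4,fy=4.4,interpolation=cv2.INTER_CUBIC))
b=s['color'][180:340,220:400]
cv2.imwrite('pics/sc.png',cv2.resize(cv2.cvtColor(b,cv2.COLOR_RGB2BGR),None,fx=3.7,fy=3.7,interpolation=cv2.INTER_CUBIC))
x=t['color'].astype(int);print(x[255,280],x[232,265],x[245,365],x[270,300])
E
```

```text
[164 166 152] [112 114 105] [114 102  83] [138 126 102]
```

View pics/tc.png

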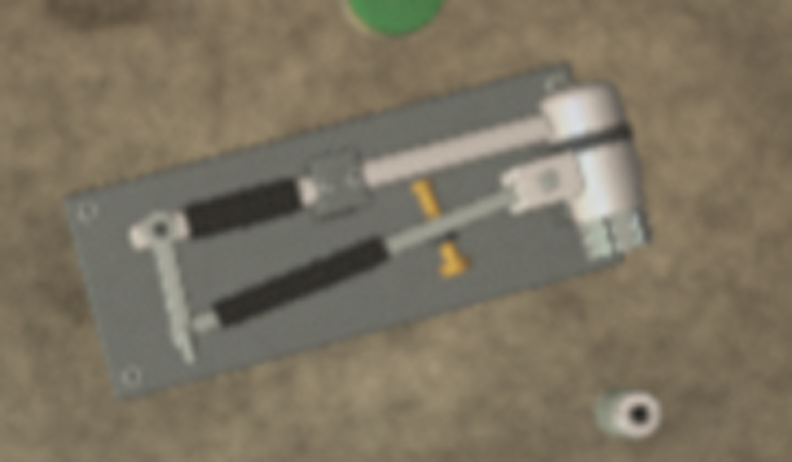

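View pics/sc.png

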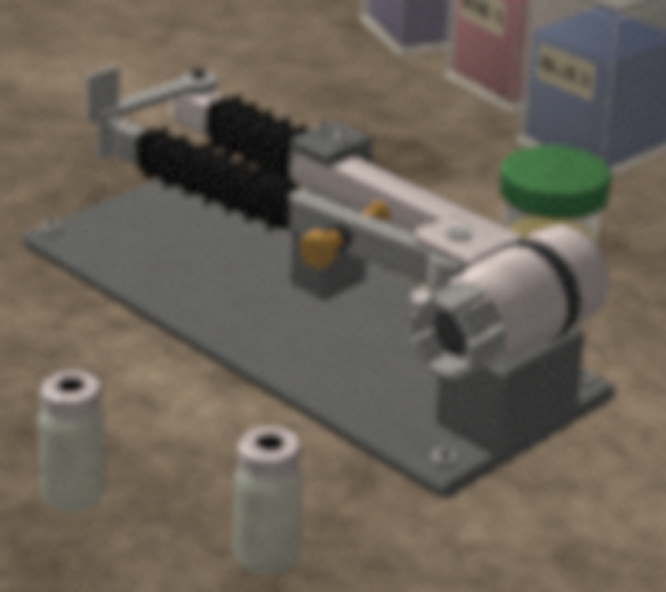

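The top crop (scale 4.4, offset 240,180) shows plate corners at (65,197), (118,398) and (572,65), hook pivot (160,229), and tab end (186,345). The stop screw is at (440,240). The side crop (3.7, offset 220,180) shows the tab at (103,95), plate corners (25,240) and (445,492).

```bash
cat >> h.py <<'E'
E
python3 - <<'E'
from h import *
t=np.load('pics/top0.npz');s=np.load('pics/side0.npz')
T=lambda u,v:(240+u/4.4,180+v/4.4); S=lambda u,v:(220+u/3.7,180+v/3.7)
loc=np.array([[50,125],[-50,125],[50,-125],[-50,125],[-50,-125],[20,86],[20,86]])/1e3
W=np.array([onz(t,T(65,197),.008)[:2],onz(t,T(118,398),.008)[:2],onz(t,T(572,65),.008)[:2],
 onz(s,S(25,238),.008)[:2],onz(s,S(445,490),.008)[:2],onz(t,T(160,229),.075)[:2],onz(s,S(200,73),.077)[:2]])
a,b=loc-loc.mean(0),W-W.mean(0)
th=np.arctan2((a[:,0]*b[:,1]-a[:,1]*b[:,0]).sum(),(a*b).sum())
R=np.array([[np.cos(th),-np.sin(th)],[np.sin(th),np.cos(th)]]);o=W.mean(0)-R@loc.mean(0)
print('yaw',th,'o',o);print(np.round((W-(loc@R.T+o))*1e3,1).tolist())
np.savez('pose.npz',R=R,o=o,th=th)
f=lambda x,y:np.round(R@np.array([x,y])/1e3+o,4)
print('tab',f(-32,86),two(t,T(186,340),s,S(103,95)))
for q in (0,.18,.26): 
    phi=np.pi/2+.3-q; u=np.array([np.cos(phi),np.sin(phi)]);n=np.array([-np.sin(phi),np.cos(phi)])
    p=np.array([-4,-85])+112*u+6.5*n; e=np.array([-4,-85])+180*u;print(q,'face local',p,'world',f(*p),'end',e,f(*e),'n',np.round(R@n,3))
for n,uvt,uvs in(('v1',T(637,414),S(269,441)),('v2',(353.5,297),S(70,385))):
    p,g=two(t,uvt,s,uvs);print(n,p,g,R.T@(p[:2]-o)*1e3)
st=(444.,237.)
E
```

```text
yaw 0.24262757673852556 o [ 0.54503431 -0.17359417]
[[-0.6, 0.0], [2.1, 0.6], [-1.6, 1.0], [0.0, -5.5], [-0.4, 1.1], [0.3, 2.1], [0.2, 0.7]]
tab [ 0.4933 -0.0978] (array([ 0.49456762, -0.09333763,  0.08044968]), np.float64(0.0014795121175381577))
0 face local [-43.30795033  20.07680544] world [ 0.4982 -0.1645] end [-57.1936372   86.96056804] [ 0.4686 -0.1029] n [-0.856 -0.516]
0.18 face local [-23.86102335  25.41643787] world [ 0.5158 -0.1547] end [-25.54819731  93.70555445] [ 0.4977 -0.0888] n [-0.935 -0.355]
0.26 face local [-14.97360612  26.65048127] world [ 0.5241 -0.1513] end [-11.19808015  94.8560192 ] [ 0.5114 -0.0842] n [-0.96  -0.279]
v1 [ 0.45751804 -0.29909343  0.04636132] 0.00017179277236272256 [-115.10462602 -100.79725466]
v2 [ 0.41362902 -0.23530204  0.04445194] 0.0002904271258243867 [-142.381992    -28.32979099]
```

send_rows(
  increments=[
    {"hand": 0, "offset": [-2, -3, 0], "turn": -7.1},
    {"hand": 0, "offset": [-2, -3, 0], "turn": -7.1},
    {"hand": 0, "offset": [-2, -3, 0], "turn": -7.1},
    {"hand": 0, "offset": [-2, -3, 0], "turn": -7.1},
    {"hand": 0, "offset": [-2, -3, 0], "turn": -7.1},
  ],
)

```text
time_s: 0.52
tool_pos: [0.3276, 0.4051, 0.2311]
orientation: [[-0.979, -0.202, -0.0], [-0.202, 0.979, -0.001], [0.001, -0.001, -1.0]]
wrist_force: [0.1, 1.1, 0.6]
finger_gap: 0.301
finger_force: 0.0
```

```bash
cat > st.py <<'E'
from rig import sensors
import numpy as np,sys
z=np.load('pose.npz');R,o,th=z['R'],z['o'],z['th']
s=sensors.sense();O=s['orientation'];p=s['tool_pos']
l=R.T@(p[:2]-o)*1e3;f=s['wrist_force'];fl=R.T@f[:2]
print('t',round(s['time_s'],2),'local mm',l.round(1),'z',round(p[2]*1e3,1),'F local',fl.round(2),round(f[2],2),'gap',round(s['finger_gap'],3))
print('turn needed deg',np.degrees(np.arctan2(O[1,1],O[0,1])-np.pi/2-th).round(2),'tilt',O[:2,2].round(4),'vel',np.abs(s['joint_vel']).max().round(3))
if len(sys.argv)>1:
    d=np.array(list(map(float,sys.argv[1:4])))/1e3; w=np.r_[R@d[:2]+o,d[2]]
    print('offset cm',(O.T@(w-p)*100).round(2))
E
python3 st.py -43 60 110
```

```text
t 0.52 local mm [-72. 614.] z 231.1 F local [0.36 1.  ] 0.64 gap 0.301
turn needed deg -2.25 tilt [-0.0005 -0.001 ] vel 2.178
offset cm [ -5.08 -55.23  12.16]
```

send_rows(
  increments=[
    {"hand": 0, "offset": [-0.4, -4, 0], "turn": -2.5},
    {"hand": 0, "offset": [-0.4, -4, 0], "turn": 0},
    {"hand": 0, "offset": [-0.4, -4, 0], "turn": 0},
    {"hand": 0, "offset": [-0.4, -4, 0], "turn": 0},
    {"hand": 0, "offset": [-0.4, -4, 0], "turn": 0},
  ],
)

```text
time_s: 0.93
tool_pos: [0.3934, 0.2148, 0.2311]
orientation: [[-0.971, -0.237, -0.0], [-0.237, 0.971, -0.0], [0.0, -0.0, -1.0]]
wrist_force: [1.3, -0.4, -0.1]
finger_gap: 0.002
finger_force: 0.0
```

send_rows(
  increments=[
    {"hand": 0, "offset": [-0.4, -4, 0.5], "turn": 0},
    {"hand": 0, "offset": [-0.4, -4, 0.5], "turn": 0},
    {"hand": 0, "offset": [-0.4, -4, 1], "turn": 0},
    {"hand": 0, "offset": [-0.4, -4, 1], "turn": 0},
    {"hand": 0, "offset": [-0.4, -3, 1], "turn": 0},
  ],
)

```text
time_s: 1.35
tool_pos: [0.4581, 0.0334, 0.1908]
orientation: [[-0.972, -0.235, 0.0], [-0.235, 0.972, -0.001], [0.0, -0.001, -1.0]]
wrist_force: [-0.3, -0.5, 0.3]
finger_gap: 0.001
finger_force: 0.0
```

```bash
python3 st.py -43 60 110
```

```text
t 1.35 local mm [-34.6 221.8] z 190.8 F local [-0.44 -0.39] 0.33 gap 0.001
turn needed deg -0.33 tilt [ 0.0001 -0.0011] vel 0.713
offset cm [  0.74 -16.18   8.1 ]
```

send_rows(
  increments=[
    {"hand": 0, "offset": [0.2, -4, 0.5], "turn": 0},
    {"hand": 0, "offset": [0.2, -4, 0.5], "turn": 0},
    {"hand": 0, "offset": [0.2, -4, 0.5], "turn": 0},
    {"hand": 0, "offset": [0, -2, 1], "turn": 0},
    {"hand": 0, "offset": [0, 0, 1], "turn": 0},
  ],
)

```text
time_s: 1.77
tool_pos: [0.4856, -0.1065, 0.1557]
orientation: [[-0.973, -0.23, 0.001], [-0.23, 0.973, -0.003], [0.0, -0.003, -1.0]]
wrist_force: [0.7, 0.8, -0.4]
finger_gap: -0.001
finger_force: 0.0
```

send_rows(
  increments=[
    {"hand": 0, "offset": [0, 0, 0], "turn": 0},
    {"hand": 0, "offset": [0, 0, 0], "turn": 0},
  ],
)

```text
time_s: 1.93
tool_pos: [0.4845, -0.0999, 0.1558]
orientation: [[-0.971, -0.237, -0.002], [-0.237, 0.971, 0.001], [0.002, 0.001, -1.0]]
wrist_force: [0.1, 0.2, 0.1]
finger_gap: -0.001
finger_force: 0.0
```

```bash
python3 st.py -43 58 77
```

```text
t 1.93 local mm [-41.  86.] z 155.8 F local [0.13 0.13] 0.14 gap -0.001
turn needed deg -0.19 tilt [-0.0019  0.0008] vel 0.022
offset cm [ 0.17 -2.81  7.87]
```

send_rows(
  increments=[
    {"hand": 0, "offset": [0.2, -2.8, 0], "turn": 0},
    {"hand": 0, "offset": [0, 0, 3], "turn": 0},
    {"hand": 0, "offset": [0, 0, 3], "turn": 0},
    {"hand": 0, "offset": [0, 0, 1.8], "turn": 0},
    {"hand": 0, "offset": [0, 0, 0], "turn": 0},
  ],
)

```text
time_s: 2.35
tool_pos: [0.4881, -0.1263, 0.0759]
orientation: [[-0.971, -0.239, -0.005], [-0.239, 0.971, 0.002], [0.004, 0.003, -1.0]]
wrist_force: [-0.0, 0.6, -0.1]
finger_gap: 0.0
finger_force: 0.0
```

```bash
python3 st.py -43 66 77; python3 - <<'E'
from rig import read_camera
import cv2
from h import *
for n,(x,y),k in(('top',(240,180),4.4),('side',(220,140),4)):
    c=read_camera(n);np.savez(f'pics/{n}1.npz',**c)
    im=c['color'][y:y+(105 if n=='top' else 140),x:x+(180 if n=='top' else 150)]
    cv2.imwrite(f'pics/{n}1.png',cv2.resize(im[:,:,::-1],None,fx=k,fy=k,interpolation=cv2.INTER_CUBIC))
E
```

```text
t 2.35 local mm [-43.9  59.6] z 75.9 F local [0.12 0.63] -0.13 gap 0.0
turn needed deg -0.06 tilt [-0.0049  0.0017] vel 0.082
offset cm [-0.09  0.64 -0.11]
```

View pics/side1.png

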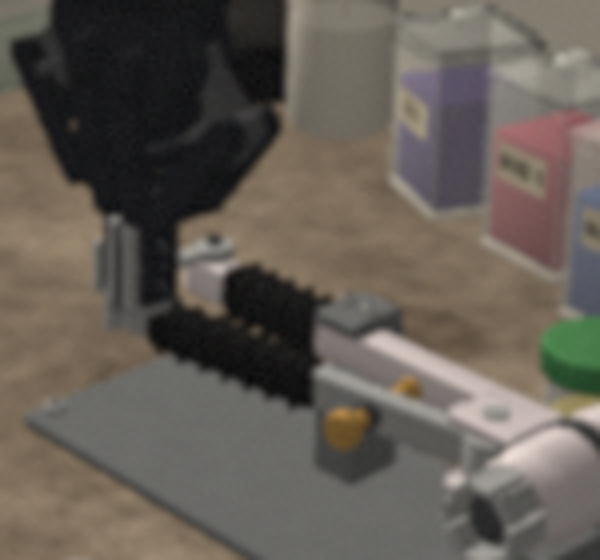

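The side crop shows the shut fingertips at (158,300), just over the lever's end and against the head side of the tab at (105,265). So the height and position are right for the push.

send_rows(
  increments=[
    {"hand": 0, "offset": [-0.1, 0.5, -0.1], "turn": 0},
    {"hand": 0, "offset": [0, 0.5, 0], "turn": 0},
    {"hand": 0, "offset": [0, 0.5, 0], "turn": 0},
    {"hand": 0, "offset": [-0.1, 0.5, 0], "turn": 0},
    {"hand": 0, "offset": [-0.1, 0.5, 0], "turn": 0},
  ],
)

```text
time_s: 2.87
tool_pos: [0.4869, -0.1026, 0.0799]
orientation: [[-0.971, -0.237, 0.001], [-0.237, 0.971, -0.0], [-0.001, -0.001, -1.0]]
wrist_force: [-0.4, 0.0, 0.2]
finger_gap: -0.001
finger_force: 0.0
```

```bash
python3 st.py -35.3 98.8 77
```

```text
t 2.87 local mm [-39.4  82.9] z 79.9 F local [-0.34  0.1 ] 0.22 gap -0.001
turn needed deg -0.18 tilt [ 0.0009 -0.0004] vel 0.125
offset cm [-0.4   1.59  0.29]
```

send_rows(
  increments=[
    {"hand": 0, "offset": [-0.1, 0.5, 0.1], "turn": 0},
    {"hand": 0, "offset": [-0.15, 0.5, 0.1], "turn": 0},
    {"hand": 0, "offset": [-0.2, 0.5, 0], "turn": 0},
    {"hand": 0, "offset": [-0.3, 0.4, 0], "turn": 0},
    {"hand": 0, "offset": [-0.3, 0.4, 0], "turn": 0},
  ],
)

```text
time_s: 3.28
tool_pos: [0.4915, -0.0776, 0.0771]
orientation: [[-0.971, -0.237, -0.001], [-0.237, 0.971, 0.0], [0.001, 0.0, -1.0]]
wrist_force: [-1.5, -0.4, 0.1]
finger_gap: -0.002
finger_force: 0.3
```

send_rows(
  increments=[
    {"hand": 0, "offset": [-0.4, 0.3, 0], "turn": 0},
    {"hand": 0, "offset": [-0.5, 0.3, 0], "turn": 0},
    {"hand": 0, "offset": [-0.5, 0.3, 0], "turn": 0},
    {"hand": 0, "offset": [-0.5, 0.2, 0], "turn": 0},
    {"hand": 0, "offset": [-0.5, 0.2, 0], "turn": 0},
  ],
)

```text
time_s: 3.7
tool_pos: [0.5123, -0.0594, 0.0772]
orientation: [[-0.971, -0.237, -0.0], [-0.237, 0.971, 0.0], [0.0, 0.0, -1.0]]
wrist_force: [-1.5, -0.5, -0.1]
finger_gap: 0.001
finger_force: 0.4
```

```bash
python3 st.py -5 122 77;  python3 - <<'E'
from rig import read_camera
import cv2
from h import *
for n,(x,y),k in(('top',(240,180),4.4),('side',(220,140),4)):
    c=read_camera(n);np.savez(f'pics/{n}2.npz',**c)
    im=c['color'][y:y+(105 if n=='top' else 140),x:x+(180 if n=='top' else 150)]
    cv2.imwrite(f'pics/{n}2.png',cv2.resize(im[:,:,::-1],None,fx=k,fy=k,interpolation=cv2.INTER_CUBIC))
E
```

```text
t 3.7 local mm [ -4.3 118.7] z 77.2 F local [-1.57 -0.08] -0.09 gap 0.001
turn needed deg -0.17 tilt [-0.0002  0.0001] vel 0.12
offset cm [0.07 0.33 0.02]
```

View pics/side2.png

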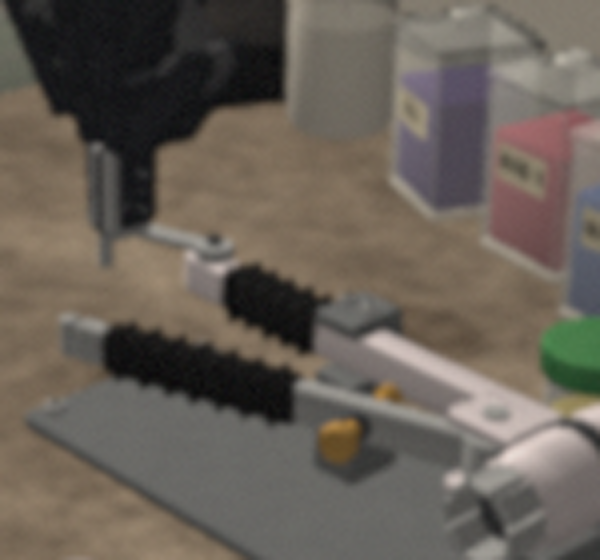

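The hook is swung open, tooth at crop (105,260), and the lever has sprung out with its end at (80,335). Next I retreat and go to the lever's outside.

send_rows(
  increments=[
    {"hand": 0, "offset": [1.0, -0.5, 0], "turn": 0},
    {"hand": 0, "offset": [2, -1, -1], "turn": 0},
    {"hand": 0, "offset": [2, -3, -2], "turn": 0},
    {"hand": 0, "offset": [2, -3, 0], "turn": 0},
    {"hand": 0, "offset": [1, -3, 0], "turn": 0},
  ],
)

```text
time_s: 4.22
tool_pos: [0.4563, -0.1832, 0.1083]
orientation: [[-0.972, -0.236, -0.0], [-0.236, 0.972, -0.001], [0.0, -0.001, -1.0]]
wrist_force: [-0.0, -1.0, 0.2]
finger_gap: -0.001
finger_force: 0.0
```

send_rows(
  increments=[
    {"hand": 0, "offset": [0, 0, 0], "turn": 0},
    {"hand": 0, "offset": [0, 0, 0], "turn": 0},
  ],
)

```text
time_s: 4.38
tool_pos: [0.4576, -0.1837, 0.1074]
orientation: [[-0.973, -0.232, -0.0], [-0.232, 0.973, -0.001], [0.0, -0.001, -1.0]]
wrist_force: [0.2, 0.9, -0.3]
finger_gap: -0.004
finger_force: 0.0
```

```bash
python3 st.py -78 14 46
```

```text
t 4.38 local mm [-87.3  11.2] z 107.4 F local [0.44 0.84] -0.28 gap -0.004
turn needed deg -0.5 tilt [-0.0001 -0.0011] vel 0.051
offset cm [-0.93  0.3   6.14]
```

send_rows(
  increments=[
    {"hand": 0, "offset": [0, 0.3, 2], "turn": 0},
    {"hand": 0, "offset": [0, 0, 2], "turn": 0},
    {"hand": 0, "offset": [-0.5, 0, 2.1], "turn": 0},
    {"hand": 0, "offset": [-0.5, 0, 0], "turn": 0},
    {"hand": 0, "offset": [-0.5, 0, 0], "turn": 0},
  ],
)

```text
time_s: 4.8
tool_pos: [0.4725, -0.1731, 0.0458]
orientation: [[-0.971, -0.238, -0.002], [-0.238, 0.971, 0.001], [0.002, 0.002, -1.0]]
wrist_force: [0.4, 0.2, 0.2]
finger_gap: 0.003
finger_force: 0.0
```

```bash
python3 st.py -28 14 46
```

```text
t 4.8 local mm [-70.3  17.9] z 45.8 F local [0.41 0.09] 0.17 gap 0.003
turn needed deg -0.11 tilt [-0.0024  0.0012] vel 0.16
offset cm [-4.23 -0.38 -0.03]
```

send_rows(
  increments=[
    {"hand": 0, "offset": [-0.5, -0.3, 0], "turn": 0},
    {"hand": 0, "offset": [-0.5, 0, 0], "turn": 0},
    {"hand": 0, "offset": [-0.5, 0, 0], "turn": 0},
    {"hand": 0, "offset": [-0.5, 0, 0], "turn": 0},
    {"hand": 0, "offset": [-0.4, 0, 0], "turn": 0},
  ],
)

```text
time_s: 5.22
tool_pos: [0.4963, -0.1715, 0.0466]
orientation: [[-0.972, -0.237, -0.002], [-0.237, 0.972, -0.0], [0.002, 0.0, -1.0]]
wrist_force: [-4.0, -0.8, 1.8]
finger_gap: -0.001
finger_force: 2.0
```

```bash
python3 st.py -28 14 46
```

```text
t 5.22 local mm [-46.8  13.8] z 46.6 F local [-4.06  0.2 ] 1.85 gap -0.001
turn needed deg -0.19 tilt [-0.0018 -0.0001] vel 0.093
offset cm [-1.88  0.03  0.06]
```

send_rows(
  increments=[
    {"hand": 0, "offset": [-0.3, 0, 0], "turn": 0},
    {"hand": 0, "offset": [-0.3, 0, 0], "turn": 0},
    {"hand": 0, "offset": [-0.3, 0, 0], "turn": 0},
    {"hand": 0, "offset": [-0.2, 0, 0], "turn": 0},
    {"hand": 0, "offset": [0, 0, 0], "turn": 0},
  ],
)

```text
time_s: 5.63
tool_pos: [0.5065, -0.1684, 0.0459]
orientation: [[-0.971, -0.237, -0.003], [-0.237, 0.971, 0.001], [0.002, 0.001, -1.0]]
wrist_force: [-5.9, 0.5, 1.7]
finger_gap: 0.001
finger_force: 2.4
```

```bash
python3 st.py -28 14 46
```

```text
t 5.63 local mm [-36.1  14.3] z 45.9 F local [-5.59  1.95] 1.7 gap 0.001
turn needed deg -0.17 tilt [-0.0027  0.0007] vel 0.008
offset cm [-0.81 -0.03 -0.01]
```

Continue in 1 mm steps, watching for the force rise.

send_rows(
  increments=[
    {"hand": 0, "offset": [-0.1, 0, 0], "turn": 0},
    {"hand": 0, "offset": [-0.1, 0, 0], "turn": 0},
    {"hand": 0, "offset": [-0.1, 0, 0], "turn": 0},
    {"hand": 0, "offset": [-0.1, 0, 0], "turn": 0},
    {"hand": 0, "offset": [0, 0, 0], "turn": 0},
  ],
)

```text
time_s: 6.05
tool_pos: [0.5098, -0.1674, 0.0458]
orientation: [[-0.971, -0.237, -0.004], [-0.237, 0.971, 0.001], [0.003, 0.002, -1.0]]
wrist_force: [-5.9, 0.8, 1.5]
finger_gap: 0.005
finger_force: 2.6
```

send_rows(
  increments=[
    {"hand": 0, "offset": [-0.1, 0, 0], "turn": 0},
    {"hand": 0, "offset": [0, 0, 0], "turn": 0},
    {"hand": 0, "offset": [-0.1, 0, 0], "turn": 0},
    {"hand": 0, "offset": [0, 0, 0], "turn": 0},
  ],
)

```text
time_s: 6.38
tool_pos: [0.5116, -0.1669, 0.0458]
orientation: [[-0.971, -0.237, -0.004], [-0.237, 0.971, 0.001], [0.004, 0.002, -1.0]]
wrist_force: [-7.1, 1.4, 2.2]
finger_gap: -0.001
finger_force: 2.8
```

```bash
python3 st.py -28 14 46
```

```text
t 6.38 local mm [-30.9  14.5] z 45.8 F local [-6.56  3.11] 2.22 gap -0.001
turn needed deg -0.18 tilt [-0.0039  0.001 ] vel 0.002
offset cm [-0.29 -0.05 -0.02]
```

send_rows(
  increments=[
    {"hand": 0, "offset": [-0.1, 0, 0], "turn": 0},
    {"hand": 0, "offset": [0, 0, 0], "turn": 0},
    {"hand": 0, "offset": [-0.1, 0, 0], "turn": 0},
    {"hand": 0, "offset": [0, 0, 0], "turn": 0},
    {"hand": 0, "offset": [0, 0, 0], "turn": 0},
  ],
)

```text
time_s: 6.8
tool_pos: [0.5133, -0.1664, 0.0458]
orientation: [[-0.971, -0.237, -0.004], [-0.237, 0.971, 0.001], [0.004, 0.002, -1.0]]
wrist_force: [-5.3, 0.7, 1.1]
finger_gap: 0.001
finger_force: 2.9
```

```bash
python3 st.py -28 14 46
```

```text
t 6.8 local mm [-29.1  14.6] z 45.8 F local [-5.01  1.95] 1.15 gap 0.001
turn needed deg -0.17 tilt [-0.0042  0.0011] vel 0.002
offset cm [-0.11 -0.06 -0.03]
```

send_rows(
  increments=[
    {"hand": 0, "offset": [-0.1, 0, 0], "turn": 0},
    {"hand": 0, "offset": [0, 0, 0], "turn": 0},
    {"hand": 0, "offset": [0, 0, 0], "turn": 0},
  ],
)

```text
time_s: 7.05
tool_pos: [0.5142, -0.1661, 0.0457]
orientation: [[-0.971, -0.237, -0.004], [-0.237, 0.971, 0.001], [0.004, 0.002, -1.0]]
wrist_force: [-6.9, 1.4, 1.6]
finger_gap: 0.004
finger_force: 2.9
```

send_rows(
  increments=[
    {"hand": 0, "offset": [-0.1, 0, 0], "turn": 0},
    {"hand": 0, "offset": [0, 0, 0], "turn": 0},
    {"hand": 0, "offset": [0, 0, 0], "turn": 0},
  ],
)

```text
time_s: 7.3
tool_pos: [0.5151, -0.1658, 0.0457]
orientation: [[-0.971, -0.237, -0.004], [-0.237, 0.971, 0.001], [0.004, 0.002, -1.0]]
wrist_force: [-6.9, 2.2, 1.8]
finger_gap: -0.002
finger_force: 3.0
```

```bash
python3 st.py -26 14 46
```

```text
t 7.3 local mm [-27.1  14.7] z 45.7 F local [-6.2   3.76] 1.79 gap -0.002
turn needed deg -0.17 tilt [-0.0044  0.0012] vel 0.001
offset cm [-0.11 -0.07 -0.03]
```

send_rows(
  increments=[
    {"hand": 0, "offset": [-0.1, 0, 0], "turn": 0},
    {"hand": 0, "offset": [0, 0, 0], "turn": 0},
    {"hand": 0, "offset": [0, 0, 0], "turn": 0},
  ],
)

```text
time_s: 7.55
tool_pos: [0.5159, -0.1656, 0.0457]
orientation: [[-0.971, -0.237, -0.005], [-0.237, 0.971, 0.001], [0.004, 0.002, -1.0]]
wrist_force: [-7.9, 2.5, 2.4]
finger_gap: -0.002
finger_force: 3.2
```

send_rows(
  increments=[
    {"hand": 0, "offset": [-0.1, 0, 0], "turn": 0},
    {"hand": 0, "offset": [0, 0, 0], "turn": 0},
    {"hand": 0, "offset": [0, 0, 0], "turn": 0},
  ],
)

```text
time_s: 7.8
tool_pos: [0.5163, -0.1654, 0.0457]
orientation: [[-0.971, -0.237, -0.006], [-0.237, 0.971, 0.001], [0.005, 0.003, -1.0]]
wrist_force: [-9.1, 1.0, 3.3]
finger_gap: -0.002
finger_force: 3.9
```

```bash
python3 st.py -26 14 46
```

```text
t 7.8 local mm [-25.9  14.9] z 45.7 F local [-8.58  3.19] 3.32 gap -0.002
turn needed deg -0.18 tilt [-0.0058  0.0012] vel 0.001
offset cm [ 0.01 -0.09 -0.03]
```

send_rows(
  increments=[
    {"hand": 0, "offset": [-0.05, 0, 0], "turn": 0},
    {"hand": 0, "offset": [0, 0, 0], "turn": 0},
    {"hand": 0, "offset": [0, 0, 0], "turn": 0},
  ],
)

```text
time_s: 8.05
tool_pos: [0.5165, -0.1653, 0.0457]
orientation: [[-0.971, -0.237, -0.006], [-0.237, 0.971, 0.001], [0.006, 0.003, -1.0]]
wrist_force: [-9.5, 1.0, 3.5]
finger_gap: -0.003
finger_force: 4.3
```

send_rows(
  increments=[
    {"hand": 0, "offset": [-0.05, 0, 0], "turn": 0},
    {"hand": 0, "offset": [0, 0, 0], "turn": 0},
    {"hand": 0, "offset": [0, 0, 0], "turn": 0},
  ],
)

```text
time_s: 8.3
tool_pos: [0.5167, -0.1652, 0.0457]
orientation: [[-0.971, -0.237, -0.007], [-0.237, 0.971, 0.001], [0.006, 0.003, -1.0]]
wrist_force: [-10.7, 1.9, 5.6]
finger_gap: -0.004
finger_force: 4.7
```

```bash
python3 st.py -26 14 46
```

```text
t 8.3 local mm [-25.5  14.9] z 45.7 F local [-9.94  4.37] 5.6 gap -0.004
turn needed deg -0.19 tilt [-0.0069  0.0012] vel 0.002
offset cm [ 0.05 -0.09 -0.03]
```

send_rows(
  increments=[
    {"hand": 0, "offset": [-0.1, 0, 0], "turn": 0},
    {"hand": 0, "offset": [0, 0, 0], "turn": 0},
    {"hand": 0, "offset": [0, 0, 0], "turn": 0},
  ],
)

```text
time_s: 8.55
tool_pos: [0.5169, -0.1651, 0.0456]
orientation: [[-0.972, -0.237, -0.008], [-0.237, 0.972, 0.001], [0.008, 0.003, -1.0]]
wrist_force: [-13.3, 1.8, 6.1]
finger_gap: -0.0
finger_force: 5.6
```

```bash
python3 st.py -26 14 46; python3 - <<'E'
from rig import read_camera
import cv2
from h import *
c=read_camera('side');np.savez('pics/side3.npz',**c)
cv2.imwrite('pics/side3.png',cv2.resize(c['color'][180:290,225:375,::-1],None,fx=5,fy=5,interpolation=cv2.INTER_CUBIC))
E
```

```text
t 8.55 local mm [-25.2  15. ] z 45.6 F local [-12.43   4.92] 6.12 gap -0.0
turn needed deg -0.2 tilt [-0.0081  0.0011] vel 0.002
offset cm [ 0.08 -0.1  -0.04]
```

View pics/side3.png

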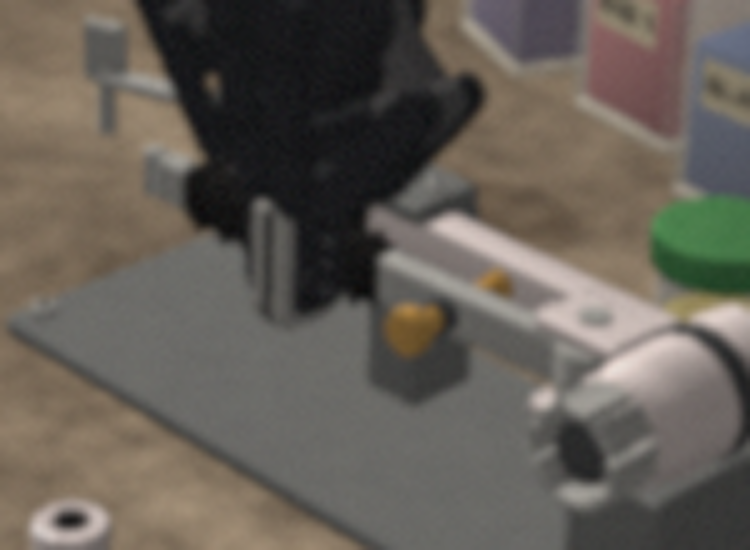

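Fingers press the sleeve, screw end (495,285) against the bar, the hook still open at (105,70). Force is 12–13 N, so I hold here.

send_rows(
  increments=[
    {"hand": 0, "offset": [0, 0, 0], "turn": 0},
    {"hand": 0, "offset": [0, 0, 0], "turn": 0},
    {"hand": 0, "offset": [0, 0, 0], "turn": 0},
    {"hand": 0, "offset": [0, 0, 0], "turn": 0},
    {"hand": 0, "offset": [0, 0, 0], "turn": 0},
  ],
)

```text
time_s: 9.02
tool_pos: [0.517, -0.1651, 0.0457]
orientation: [[-0.972, -0.237, -0.008], [-0.237, 0.972, 0.001], [0.008, 0.003, -1.0]]
wrist_force: [-12.3, 1.9, 6.3]
finger_gap: -0.004
finger_force: 5.6
```

send_rows(
  increments=[
    {"hand": 0, "offset": [0, 0, 0], "turn": 0},
    {"hand": 0, "offset": [0, 0, 0], "turn": 0},
    {"hand": 0, "offset": [0, 0, 0], "turn": 0},
    {"hand": 0, "offset": [0, 0, 0], "turn": 0},
    {"hand": 0, "offset": [0, 0, 0], "turn": 0},
  ],
)

```text
time_s: 9.43
tool_pos: [0.5169, -0.1651, 0.0456]
orientation: [[-0.972, -0.237, -0.008], [-0.237, 0.972, 0.001], [0.008, 0.003, -1.0]]
wrist_force: [-12.4, 1.4, 6.5]
finger_gap: -0.002
finger_force: 5.6
```

send_rows(
  increments=[
    {"hand": 0, "offset": [0, 0, 0], "turn": 0},
    {"hand": 0, "offset": [0, 0, 0], "turn": 0},
    {"hand": 0, "offset": [0, 0, 0], "turn": 0},
    {"hand": 0, "offset": [0, 0, 0], "turn": 0},
    {"hand": 0, "offset": [0, 0, 0], "turn": 0},
  ],
)

```text
time_s: 9.85
tool_pos: [0.517, -0.1651, 0.0457]
orientation: [[-0.972, -0.237, -0.008], [-0.237, 0.972, 0.001], [0.008, 0.003, -1.0]]
wrist_force: [-12.0, 1.6, 6.8]
finger_gap: 0.001
finger_force: 5.6
```

send_rows(
  increments=[
    {"hand": 0, "offset": [0, 0, 0], "turn": 0},
    {"hand": 0, "offset": [0, 0, 0], "turn": 0},
    {"hand": 0, "offset": [0, 0, 0], "turn": 0},
    {"hand": 0, "offset": [0, 0, 0], "turn": 0},
    {"hand": 0, "offset": [0, 0, 0], "turn": 0},
  ],
)

```text
time_s: 10.27
tool_pos: [0.5169, -0.1651, 0.0456]
orientation: [[-0.972, -0.237, -0.008], [-0.237, 0.972, 0.001], [0.008, 0.003, -1.0]]
wrist_force: [-12.4, 1.3, 6.7]
finger_gap: 0.0
finger_force: 5.6
```

send_rows(
  increments=[
    {"hand": 0, "offset": [0, 0, 0], "turn": 0},
    {"hand": 0, "offset": [0, 0, 0], "turn": 0},
    {"hand": 0, "offset": [0, 0, 0], "turn": 0},
    {"hand": 0, "offset": [0, 0, 0], "turn": 0},
    {"hand": 0, "offset": [0, 0, 0], "turn": 0},
  ],
)

```text
time_s: 10.68
tool_pos: [0.517, -0.1651, 0.0457]
orientation: [[-0.972, -0.237, -0.008], [-0.237, 0.972, 0.001], [0.007, 0.003, -1.0]]
wrist_force: [-12.7, 2.0, 6.5]
finger_gap: 0.002
finger_force: 5.6
```

send_rows(
  increments=[
    {"hand": 0, "offset": [0, 0, 0], "turn": 0},
    {"hand": 0, "offset": [0, 0, 0], "turn": 0},
    {"hand": 0, "offset": [0, 0, 0], "turn": 0},
    {"hand": 0, "offset": [0, 0, 0], "turn": 0},
    {"hand": 0, "offset": [0, 0, 0], "turn": 0},
  ],
)

```text
time_s: 11.1
tool_pos: [0.5169, -0.1651, 0.0457]
orientation: [[-0.972, -0.237, -0.008], [-0.237, 0.972, 0.001], [0.008, 0.003, -1.0]]
wrist_force: [-12.7, 1.4, 6.2]
finger_gap: -0.001
finger_force: 5.6
```

send_rows(
  increments=[
    {"hand": 0, "offset": [0.4, 0, 0], "turn": 0},
    {"hand": 0, "offset": [0.6, 0, 0], "turn": 0},
    {"hand": 0, "offset": [0.6, 0, 0], "turn": 0},
    {"hand": 0, "offset": [0.6, 0, 0], "turn": 0},
    {"hand": 0, "offset": [0.6, 0, 0], "turn": 0},
  ],
)

```text
time_s: 11.52
tool_pos: [0.4941, -0.1733, 0.0465]
orientation: [[-0.972, -0.236, 0.001], [-0.236, 0.972, -0.001], [-0.001, -0.001, -1.0]]
wrist_force: [-1.4, -2.0, -1.2]
finger_gap: 0.001
finger_force: 1.2
```

send_rows(
  increments=[
    {"hand": 0, "offset": [0.6, 0, 0], "turn": 0},
    {"hand": 0, "offset": [0.8, 0, 0], "turn": 0},
    {"hand": 0, "offset": [1, 0, 0], "turn": 0},
    {"hand": 0, "offset": [1, 0, 0], "turn": 0},
    {"hand": 0, "offset": [0, 0, 0], "turn": 0},
  ],
)

```text
time_s: 11.93
tool_pos: [0.4584, -0.1809, 0.0463]
orientation: [[-0.972, -0.236, -0.002], [-0.236, 0.972, -0.0], [0.002, 0.0, -1.0]]
wrist_force: [-0.8, 0.4, -1.0]
finger_gap: -0.003
finger_force: 0.0
```

send_rows(
  increments=[
    {"hand": 0, "offset": [0, 0, -3], "turn": 0},
    {"hand": 0, "offset": [0, 0, -4], "turn": 0},
    {"hand": 0, "offset": [0.5, 0, -4], "turn": 0},
    {"hand": 0, "offset": [2, 4, -3], "turn": 0},
    {"hand": 0, "offset": [2, 4, 0], "turn": 0},
  ],
)

```text
time_s: 12.35
tool_pos: [0.4105, -0.1249, 0.1839]
orientation: [[-0.972, -0.234, 0.01], [-0.234, 0.972, -0.003], [-0.009, -0.005, -1.0]]
wrist_force: [-0.1, 1.8, 0.5]
finger_gap: -0.002
finger_force: 0.0
```

send_rows(
  increments=[
    {"hand": 0, "offset": [0, 4, 0], "turn": 0},
    {"hand": 0, "offset": [0, 4, 0], "turn": 0},
    {"hand": 0, "offset": [0, 4, 0], "turn": 0},
    {"hand": 0, "offset": [0, 3, 0], "turn": 0},
    {"hand": 0, "offset": [0, 0, 0], "turn": 0},
  ],
)

```text
time_s: 12.77
tool_pos: [0.3699, 0.0277, 0.18]
orientation: [[-0.97, -0.245, 0.001], [-0.245, 0.97, 0.002], [-0.001, 0.002, -1.0]]
wrist_force: [-0.3, -0.3, 0.4]
finger_gap: -0.001
finger_force: 0.0
```

```bash
python3 st.py; python3 - <<'E'
from rig import read_camera
import cv2
from h import *
c=read_camera('top')
cv2.imwrite('pics/top4.png',cv2.resize(c['color'][160:310,240:420,::-1],None,fx=4,fy=4,interpolation=cv2.INTER_CUBIC))
E
```

```text
t 12.77 local mm [-121.6  237.5] z 180.0 F local [-0.39 -0.18] 0.35 gap -0.001
turn needed deg 0.26 tilt [0.001  0.0018] vel 0.132
```

View pics/top4.png

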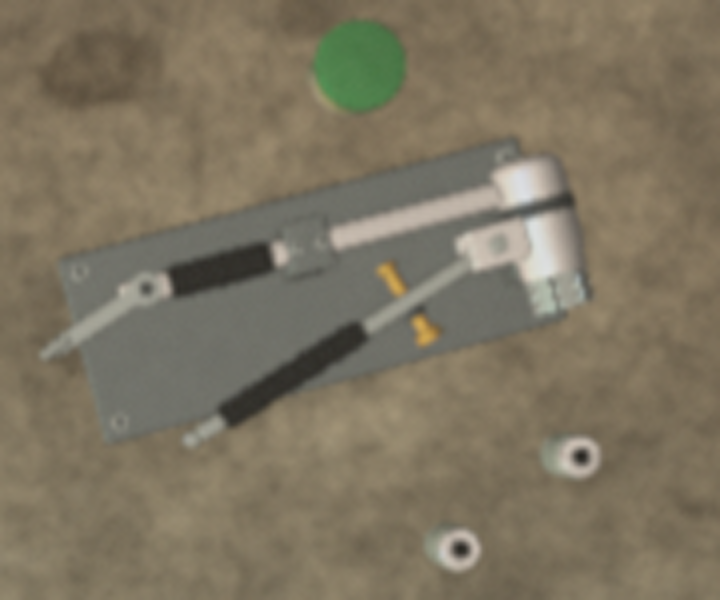

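The top crop shows the lever fully out, with its end at (200,432). The hook is open with its end at (45,352), about 1.2 rad, and the vials and pot have not moved.

```bash
python3 -c "
from rig import r
print(r.close_job())"
```

```text
the job is handed in; nothing more can be done
None
```

I handed the job in at 12.8 s of robot time: the hook was swung open to about 1.2 rad, the lever was pressed until its screw met the bar and held there about 2.5 s at roughly 12 N, and in the last picture the lever is fully out, the hook still open, and the vials and pot have not visibly moved.

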